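# Click the marker out and lay it on the temperature log

### The arm

A 7-joint arm with a two-finger parallel gripper is mounted at the origin on a cart in front of the work surface, level with it; the furniture and walls round the work are solid. World frame = base frame: x ahead of the robot, y to its left, z up, the work surface at z = 0. Lengths are in m, angles in rad, forces in N, time in s.
With the tool pointing down it reaches from about 0.4 to 0.85 m from the base axis. Payload 10.4 kg.
Tool frame: the origin (TCP) lies at the very end of the fingers, on their centre line; the grasp point (between the pads) lies 19 mm behind it; z points along the fingers, y is the direction in which the jaws open and shut (so a half turn about z gives the same grasp; the last joint's range is limited). The gripper opens to 85 mm and grips with 20 to 120 N. Pads are 22 mm wide; open, the fingers measure 114 mm over their backs; the gripper's body (76 mm by 85 mm) begins 54 mm behind the grasp point. The pads swing forward as they close: fully open they stand 13 mm farther back than shut.
Start: joints at [1.172, 0.332, -0.065, 1.46, 0.022, 1.35, -0.088], TCP at [0.229, -0.581, 0.231] pointing down, gripper open.
Joint ranges: [-2.6, 2.6], [-0.5, 2.12], [-1.47, 1.34], [0.16, 2.42], [-1.27, 4.41], [0.06, 2.06], [-2.6, 2.6]. Speed limits (rad/s): [2.22, 2.22, 2.79, 2.79, 3.14, 3.14, 3.14].

### API

Orientations are given as a unit quaternion [x, y, z, w].
In Python, from workcell import get_obs, camera, camera_info, hand_in gives the robot as it stands.
- The arm moves only by the tool move_arm, never from a script. Its argument "moves" is a list of rows, each a list of 3 entries, a list of its own where there are three numbers: the shift along the tool's x, y, z in units of 25 mm (1.0 is 25 mm), then the turn, a rotation vector about the tool's x, y, z in degrees, then the opening, from 0 (shut) to 1 (fully open). A call has 1 to 5 rows; each row shifts and turns the commanded pose from where the row before left it, along the tool's axes as they then stand; what a row does not reach is not made up. A row lasts 1/8 s, in which the tool goes at most 62.5 mm and 10.7 degrees, less where a joint would pass 70% of its speed; a pose out of reach is approached as far as the arm can. A call is refused whole if a number of a shift passes 1 or a number of a turn 10.7, either way. A call with a gripper value outside its range is refused whole. The fingers move at their own pace and stop on an object; "squeeze" is the grip in N (left out, the last holds). Time passes only in rows, so rows that do not move let the fingers close. It gives the time, the measured TCP pose, the force and the opening at its end, in the units of the state.
- get_obs(): the state, without advancing time (a new reading comes with each control period).
- camera(name): name is "side" or "top"; returns the picture (480x640x3 uint8, red, green, blue); there is no depth.
- camera_info(name): a dict with "fx", "fy", "cx", "cy" (pixels), "D" ([k1, k2, p1, p2, k3] as OpenCV has them; the pictures are not rectified), "origin" and "rotation" of the camera in the world. Camera axes: x right, y down, z forward; pixel columns grow to the right and rows downward; lengths in m; the calibration is good to about 2 mm. A picture is of the moment at which its call begins. camera_info takes no time and is no camera call.
- hand_in(): hands the job in, once; it reports no verdict.
The state is a dict: "clock": time; "joint_pos": joint angles; "joint_velocities": joint speeds; "tau": joint torques, N m; "position": TCP position; "ee_rot": TCP orientation; "ft_force": force on the tool from outside, world axes, zero at the start; "torque": the same for the moment, N m; "grip_width": opening from 0.0 (shut) to 1.0 (fully open).
Only numpy, scipy, OpenCV 4.12 (cv2) and the standard library are available. Lean on these libraries where they do the work, as an engineer would, in place of code of your own. Each camera call takes 0.05 s, during which the arm holds its last target. There are 200 camera calls.

### The job

Make the blue marker ready for the temperature log: pick it up and push its white end button against the bare steel worktop, without ramming it, until the button is fully home and the writing point is out. Then lay the marker down gently, flat and lengthways on the clipboard's sheet, clear of the clip, and let go. Leave the clipboard, timer, red marker, tub and probe thermometer where they are.

Things in the scene. Friction and masses are not known exactly. Their poses are not given: they have to be found in the camera images.
- pen: Blue retractable marker lying flat, 55 g; square barrel 84 mm long, 16 x 16 mm, rubber band nearer the point; thin steel pocket clip 4 mm high on top of the button half (look only). Origin: underside, mid barrel. x: from button to point; z: up; long axis 8 mm above the underside. Grip across y anywhere on the barrel. It starts with the button towards the robot (x axis within 0.7 rad of world x).
- pen_button (a joint): How far the white button (11 mm across, sticking out 20 mm behind the barrel) is pushed in, m: 0 out, 0.008 fully home (end stop). It starts at 0 to 0.0015. Slides along the marker's x under about 2.5 N, has no return spring and stays where pushed; works as well with the marker leaning 45 degrees as upright. Fully in, the black writing point shows 7 mm.
- pen_button_end (a point): Centre of the button's end face, on the marker's long axis; it moves with the button (62 mm behind the marker's origin when fully out, 54 mm when fully home).
- pen_nose (a point): Front end of the grey cone (24 mm long, ahead of the barrel), on the marker's long axis, 66 mm ahead of its origin.
- pen_back (a point): Rear end face of the blue barrel, on the marker's long axis, 42 mm behind its origin (the button sticks out of this face).
- clipboard: Clipboard with a blue edge and a printed log sheet, 242 x 165 mm (x, y), board 3 mm thick, loose, 0.28 kg, flat on the worktop. Origin: centre of its underside. x runs lengthways towards the end with the metal clip; the clip is 19 mm high and lies beyond x = +75 mm. Marker and clipboard may have changed places.
- cart_a: The cart with the steel worktop; the worktop's surface is level at z = 0. It is fixed. Its origin is of no use.
- timer: White kitchen timer with a red dial, 94 x 68 x 34 mm; a bystander.
- red_marker: Round capped marker, red and white, 135 mm long, 16 mm thick, lying flat; a bystander, not the one wanted.
- tub: Round lidded food tub, 119 mm across, 51 mm high; a bystander.
- probe_thermometer: Probe thermometer lying flat: white body with a steel needle, 216 mm long, 17 mm high; a bystander.

How it is judged:
On the way, in this order (a step that is already met when the one before it is completed fails the run):
1. the marker is held off the worktop, its button still out (height (world z) of pen above 0.02 m and contact force between pen and the fingers above 0.5 N and value of joint pen_button below 0.003 m), for 0.05 s.
2. the held marker, button end down, is pushed against the worktop until its button is home (at least 7 of 8 mm) (value of joint pen_button above 0.007 m and contact force between pen and cart_a above 0.5 N and contact force between pen and the fingers above 0.5 N and angle between pen's own x axis and vertical below 1.35 rad), for 0.04 s.
At the end, for the whole second after the job is handed in: The marker lies at rest, flat on the clipboard, button in at least 7 mm, within 20 degrees of the clipboard's long side (either way round), its nose and barrel end between x = -118 and +70 mm and within 80 mm of the middle line of the clipboard (x of pen_nose in the frame of clipboard between -0.118 and 0.07 m and y of pen_nose in the frame of clipboard between -0.08 and 0.08 m and z of pen_nose in the frame of clipboard between 0.005 and 0.018 m and x of pen_back in the frame of clipboard between -0.118 and 0.07 m and y of pen_back in the frame of clipboard between -0.08 and 0.08 m and z of pen_back in the frame of clipboard between 0.005 and 0.018 m and angle between pen's own x axis and vertical between 1.45 and 1.69 rad and value of joint pen_button above 0.007 m and angle between the x axis of pen and the x axis of clipboard, either way round below 0.35 rad and linear speed of pen below 0.02 m/s and angle between clipboard's own z axis and vertical below 0.05 rad); the robot touches nothing.
It fails at once if the clipboard is shifted by more than 30 mm (distance of clipboard from where it was at the start of the episode above 0.03 m).
It fails at once if the marker is dropped (faster than 0.8 m/s while nothing holds it) (linear speed of pen above 0.8 m/s and contact force between pen and the fingers below 0.1 N).
It fails at once if the marker is rammed down with more than 40 N (contact force between pen and cart_a above 40 N).
It fails at once if the timer, red marker, tub or probe thermometer is moved by more than 30 mm (distance of any of timer, red_marker, tub, probe_thermometer from where it was at the start of the episode above 0.03 m).
It also fails if it takes over 46 s, if anything falls off the work surface, if the arm or the gripper's body presses on something with over 40 N, if the wrist force passes 120 N, or if a joint passes its speed limit or range.

## Working session

There is one attempt and no reset: what is moved stays moved. The work goes in short steps, Python scripts to look and compute and a tool call to move; the robot and the scene stay as the last step left them, time stands still between calls to the robot, and variables do not carry over. Pictures are saved under pics/ and viewed, about 8 in all and at most 12, crops included, and the job is handed in when it is done.

Besides the shell and the picture viewer there is one more tool, called after "Emit:" by a JSON object that holds its "api" and its "payload", one argument or row to a line. move_arm: Moves the arm, as the interface text tells. Its arguments: {"type":"object","properties":{"moves":{"type":"array","items":{"type":"array"}},"squeeze":{"type":"number"}},"required":["moves"]}

```bash
mkdir -p pics
python3 - <<'E'
from workcell import *
import cv2
for n in("top","side"):
    i=camera(n); cv2.imwrite(f"pics/{n}0.png",i[:,:,::-1])
    c=camera_info(n); print(n,{k:(v.tolist() if hasattr(v,'tolist') else v) for k,v in c.items()})
o=get_obs(); print(o["clock"],o["position"],o["ee_rot"],o["ft_force"],o["grip_width"])
E
```

```text
top {'fx': 524.0648769717071, 'fy': 524.0648769717071, 'cx': 313.4370668300461, 'cy': 239.9279960201118, 'D': [-0.10209267764415562, 0.0, 0.0, 0.0, 0.0], 'origin': [0.4719283889911489, 0.16841780395101438, 1.1143786028190126], 'rotation': [-0.6963916405875343, 0.7162229773461588, -0.0366239283720778, 0.026870383544028983]}
side {'fx': 605.9182105386737, 'fy': 605.9182105386737, 'cx': 316.883672062622, 'cy': 236.08008581859815, 'D': [-0.04462019001174343, 0.0, 0.0, 0.0, 0.0], 'origin': [0.6583729474926342, 1.3684554783614051, 0.6728847974179141], 'rotation': [0.02681853070818249, 0.9086076385831634, -0.4167310953834892, -0.006936833532608209]}
0.1 [ 0.22924733 -0.5810817   0.23060732] [ 9.82395811e-01  1.86810257e-01 -1.58075501e-04 -6.10730711e-04] [-0.65366198 -0.35412775 -0.70811685] 1.0008699948811326
```

View pics/top0.png

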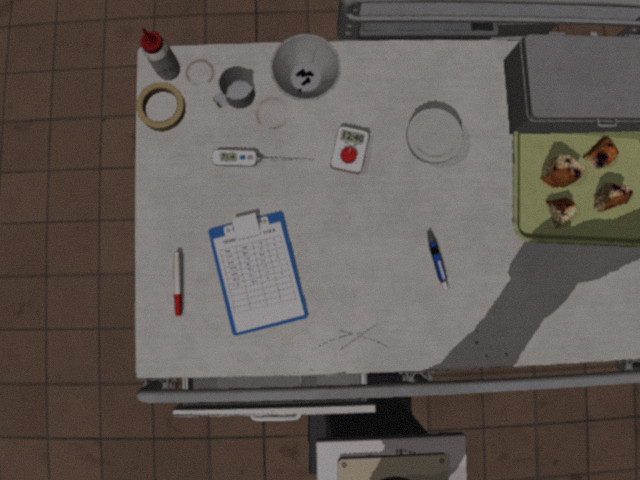

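View pics/side0.png

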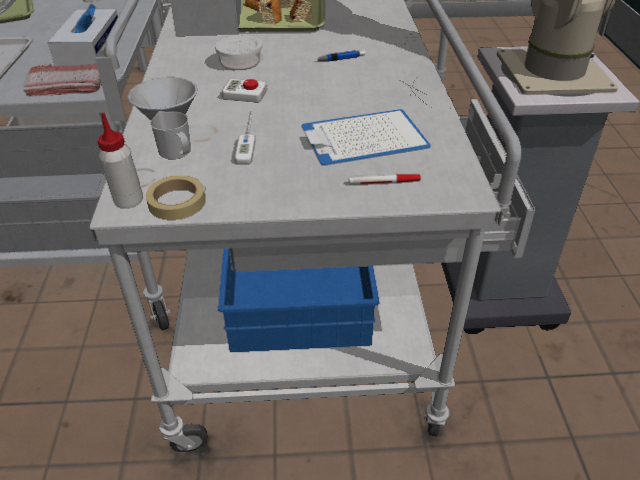

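The top view shows the blue pen with its nose at about (432,230) and its button at (446,287). The clipboard corners are at about (210,228), (284,212), (306,318) and (236,333), with the clip at the far end. Next I measure both.

```bash
cat > h.py <<'E'
import numpy as np, cv2
from workcell import *
from scipy.spatial.transform import Rotation as R
def ray(n,px):
    c=camera_info(n); K=np.array([[c["fx"],0,c["cx"]],[0,c["fy"],c["cy"]],[0,0,1]])
    u=cv2.undistortPoints(np.array(px,float).reshape(-1,1,2),K,np.array(c["D"])).reshape(-1,2)
    q=np.array(c["rotation"]); M=R.from_quat(q).as_matrix()
    return np.array(c["origin"]),np.c_[u,np.ones(len(u))]@M.T
def plane(n,px,z):
    o,d=ray(n,px); return o+d*((z-o[2])/d[:,2])[:,None]
def blue(img,box):
    x0,y0,x1,y1=box; h=cv2.cvtColor(img,cv2.COLOR_RGB2HSV); m=cv2.inRange(h,(100,110,40),(130,255,255))
    k=np.zeros_like(m);k[y0:y1,x0:x1]=m[y0:y1,x0:x1];return k
def axis(m):
    p=np.argwhere(m)[:,::-1].astype(float);c=p.mean(0);v=np.linalg.svd(p-c,full_matrices=False)[2][0]
    t=(p-c)@v;return c+v*t.min(),c+v*t.max(),c,len(p)
def tool():
    o=get_obs();M=R.from_quat(o["ee_rot"]).as_matrix();return o,M
E
python3 - <<'E'
from h import *
t=cv2.imread("pics/top0.png")[:,:,::-1].copy(); s=cv2.imread("pics/side0.png")[:,:,::-1].copy()
for n,i,b in(("top",t,(415,215,465,300)),("side",s,(305,40,375,70))):
    a=axis(blue(i,b)); print(n,a); P=plane(n,a[:3],0.010);print(P.round(4)); d=P[1]-P[0];print(np.degrees(np.arctan2(d[1],d[0])),np.linalg.norm(d))
for n,i,b in(("top",t,(195,195,320,345)),("side",s,(290,100,440,170))):
    m=blue(i,b); h=cv2.convexHull(np.argwhere(m)[:,::-1].astype(np.int32))
    q=cv2.approxPolyDP(h,8,True).reshape(-1,2);print(n,q.tolist());P=plane(n,q,.003);print(P.round(4))
    r=cv2.minAreaRect((P[:,:2]*1000).astype(np.float32));print(r)
# pen ends: non-worktop (white button/grey nose) crop to view
c=cv2.resize(t[215:300,405:475],None,fx=7,fy=7,interpolation=cv2.INTER_CUBIC);cv2.imwrite("pics/pen.png",c[:,:,::-1])
o,M=tool();print(M.round(3),o["position"])
E
```

```text
top (array([432.75021611, 241.84815881]), array([440.49279641, 280.10265628]), array([436.27972028, 259.28671329]), 143)
[[ 0.5601 -0.1025  0.01  ]
 [ 0.4782 -0.1153  0.01  ]
 [ 0.5227 -0.1084  0.01  ]]
-171.1139398785692 0.08286447045508043
side (array([358.06083551,  53.47253263]), array([327.31299068,  57.43111809]), array([344.20833333,  55.25595238]), 168)
[[ 0.4768 -0.1176  0.01  ]
 [ 0.5579 -0.0993  0.01  ]
 [ 0.5136 -0.1093  0.01  ]]
12.668909490525175 0.08313477647674034
top [[306, 316], [234, 334], [210, 229], [281, 212]]
[[0.4114 0.1719 0.003 ]
 [0.3778 0.3244 0.003 ]
 [0.6013 0.3719 0.003 ]
 [0.6337 0.2193 0.003 ]]
((505.81787109375, 271.79547119140625), (228.51840209960938, 156.12025451660156), 12.014331817626953)
side [[429, 147], [322, 164], [302, 125], [400, 109]]
[[0.3788 0.3282 0.003 ]
 [0.6006 0.3752 0.003 ]
 [0.6345 0.2227 0.003 ]
 [0.4127 0.1678 0.003 ]]
((507.4227600097656, 271.682373046875), (228.3186798095703, 163.8992919921875), 11.97056770324707)
[[ 0.93   0.367 -0.001]
 [ 0.367 -0.93   0.001]
 [-0.    -0.001 -1.   ]] [ 0.22924733 -0.5810817   0.23060732]
```

View pics/pen.png

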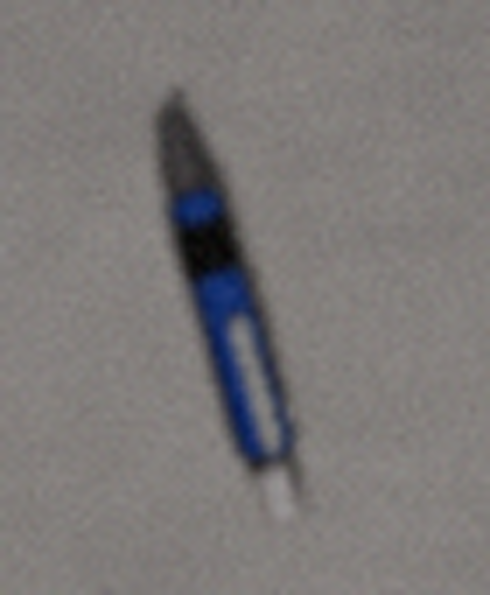

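The crop shows the nose tip at crop pixel (175,88) and the button end at (285,518). The barrel ends are at (197,190) and (268,460).

Run:
```python
from h import *
px=np.array([[175,88],[197,190],[268,460],[285,518]])/7-[0,0]+[405-.43,215-.43]
P=plane("top",px,.009);print(P.round(4))
for a,b in((3,0),(2,1)):
    d=P[a]*-1+P[b];print(np.degrees(np.arctan2(d[1],d[0])),np.linalg.norm(d),(P[a]+P[b])/2)
o,M=tool()
for g in([.50,-.112],):
    for yaw in(12.5,):
        t=R.from_euler("z",yaw,degrees=True)*R.from_euler("x",180,degrees=True)
        rv=(R.from_matrix(M).inv()*t).as_rotvec(degrees=True);print("turn",rv)
        print("shift tool units",M.T@(np.array([*g,.10])-o["position"])/.025)
```

```text
[[ 0.5919 -0.0975  0.009 ]
 [ 0.5604 -0.1027  0.009 ]
 [ 0.4777 -0.1207  0.009 ]
 [ 0.4599 -0.1251  0.009 ]]
11.826730221946107 0.1348148870813422 [ 0.52591583 -0.11128091  0.009     ]
12.237829678614213 0.08471074852875472 [ 0.51904744 -0.11170059  0.009     ]
turn [-0.0716148   0.01039822  9.0333885 ]
shift tool units [ 16.96157128 -13.4719576    5.23986081]
```

Emit:
{"api": "move_arm", "payload": {
  "moves": [
    [[0, 0, 0], [0, 0, 9.3], 1],
    [[0.9, -1, 0], [0, 0, 0], 1],
    [[0.9, -1, 0], [0, 0, 0], 1],
    [[0.9, -1, 0], [0, 0, 0], 1],
    [[0.9, -1, 0], [0, 0, 0], 1]
  ],
  "squeeze": 80
}}

```text
clock: 0.72
position: [0.2966, -0.4634, 0.231]
ee_rot: [0.994, 0.107, -0.0, -0.0]
ft_force: [1.0, -0.2, 0.2]
grip_width: 0.997
```

Emit:
{"api": "move_arm", "payload": {
  "moves": [
    [[0.92, -1, 0], [0, 0, 0], 1],
    [[0.92, -1, 0], [0, 0, 0], 1],
    [[0.92, -1, 0], [0, 0, 0], 1],
    [[0.92, -1, 0], [0, 0, 0], 1],
    [[0.92, -1, 0], [0, 0, 0], 1]
  ]
}}

```text
clock: 1.35
position: [0.3824, -0.3169, 0.2311]
ee_rot: [0.994, 0.107, -0.0, -0.0]
ft_force: [0.5, -0.4, -0.5]
grip_width: 0.998
```

Emit:
{"api": "move_arm", "payload": {
  "moves": [
    [[0.92, -1, 0.8], [0, 0, 0], 1],
    [[0.92, -1, 0.8], [0, 0, 0], 1],
    [[0.92, -1, 0.8], [0, 0, 0], 1],
    [[0.92, -1, 0.8], [0, 0, 0], 1],
    [[0.92, -1, 0.8], [0, 0, 0], 1]
  ]
}}

```text
clock: 1.98
position: [0.4682, -0.1705, 0.1305]
ee_rot: [0.994, 0.106, -0.0, -0.0]
ft_force: [0.2, -0.0, 0.0]
grip_width: 0.999
```

Emit:
{"api": "move_arm", "payload": {
  "moves": [
    [[0.92, -1, 0.8], [0, 0, 0], 1],
    [[0.92, -0.95, 0.8], [0, 0, 0], 1],
    [[0, 0, 0.6], [0, 0, 0], 1],
    [[0, 0, 0], [0, 0, 0], 1]
  ]
}}

```text
clock: 2.48
position: [0.5014, -0.1146, 0.0751]
ee_rot: [0.994, 0.106, -0.001, -0.0]
ft_force: [0.1, -0.6, 0.3]
grip_width: 1.0
```

Run:
```python
from h import *
t=camera("top");s=camera("side")
a=cv2.resize(t[200:310,390:490],None,fx=4,fy=4);b=cv2.resize(s[0:110,290:390],None,fx=4,fy=4)
cv2.imwrite("pics/near.png",np.hstack([a,b])[:,:,::-1]);o,M=tool();print(o["position"],M.round(3),o["ft_force"])
```

```text
[ 0.50231412 -0.11532416  0.0766005 ] [[ 0.978  0.21  -0.   ]
 [ 0.21  -0.978 -0.   ]
 [-0.     0.    -1.   ]] [-0.32661255 -0.60559825  0.09466507]
```

View pics/near.png

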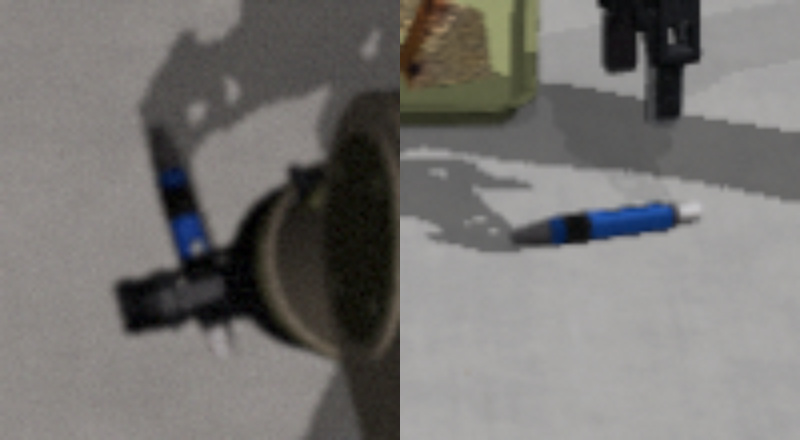

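The gripper straddles the rear half of the pen (top pen at about (190,200) in the crop), aligned with it, so I descend and close.

Emit:
{"api": "move_arm", "payload": {
  "moves": [
    [[0, 0, 0.9], [0, 0, 0], 1],
    [[0, 0, 0.9], [0, 0, 0], 1],
    [[0, 0, 0.7], [0, 0, 0], 1],
    [[0, 0, 0.35], [0, 0, 0], 1],
    [[0, 0, 0], [0, 0, 0], 1]
  ]
}}

```text
clock: 3.2
position: [0.5025, -0.1143, 0.005]
ee_rot: [0.994, 0.106, -0.0, -0.0]
ft_force: [0.7, 0.3, -0.0]
grip_width: 1.001
```

Emit:
{"api": "move_arm", "payload": {
  "moves": [
    [[0, 0, 0], [0, 0, 0], 0],
    [[0, 0, 0], [0, 0, 0], 0],
    [[0, 0, 0], [0, 0, 0], 0],
    [[0, 0, 0], [0, 0, 0], 0],
    [[0, 0, 0], [0, 0, 0], 0]
  ],
  "squeeze": 80
}}

```text
clock: 3.82
position: [0.5028, -0.1142, 0.0056]
ee_rot: [0.994, 0.107, 0.0, 0.0]
ft_force: [-1.8, 0.2, 5.1]
grip_width: 0.159
```

Emit:
{"api": "move_arm", "payload": {
  "moves": [
    [[0, 0, -0.2], [0, 0, 0], 0],
    [[0, 0, -0.8], [0, 0, 0], 0],
    [[0, 0, -1], [0, 0, 0], 0],
    [[0, 0, -1], [0, 0, 0], 0],
    [[0, 0, 0], [0, 0, 0], 0]
  ]
}}

```text
clock: 4.45
position: [0.5039, -0.1144, 0.0819]
ee_rot: [0.994, 0.106, 0.002, 0.001]
ft_force: [1.0, 0.5, -0.7]
grip_width: 0.156
```

Run:
```python
from h import *
t=camera("top");s=camera("side")
a=cv2.resize(t[200:310,390:490],None,fx=4,fy=4);b=cv2.resize(s[0:110,290:390],None,fx=4,fy=4)
cv2.imwrite("pics/lift.png",np.hstack([a,b])[:,:,::-1]);o,M=tool();print(o["position"],o["grip_width"],o["ft_force"])
```

```text
[ 0.50235785 -0.11420086  0.0797089 ] 0.15504980498656115 [ 0.00611678  0.01843502 -1.32326993]
```

View pics/lift.png

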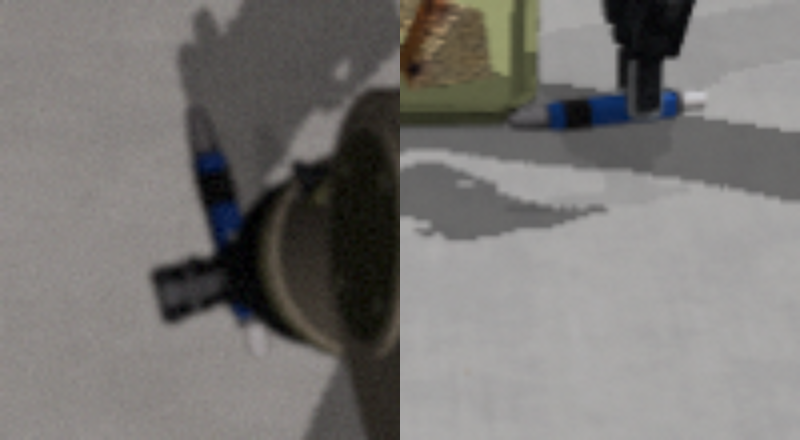

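The pen is held level in the fingertips and the button (side crop ~(690,97)) is still out. Next I tilt it nose up.

Emit:
{"api": "move_arm", "payload": {
  "moves": [
    [[0, 0, 0], [0, 10, 0], 0],
    [[0, 0, 0], [0, 10, 0], 0],
    [[0, 0, 0], [0, 10, 0], 0],
    [[0, 0, 0], [0, 10, 0], 0],
    [[0, 0, 0], [0, 10, 0], 0]
  ],
  "squeeze": 100
}}

```text
clock: 5.18
position: [0.5019, -0.0954, 0.0757]
ee_rot: [0.945, 0.113, 0.3, -0.061]
ft_force: [-0.2, 1.2, -1.7]
grip_width: 0.149
```

Emit:
{"api": "move_arm", "payload": {
  "moves": [
    [[0, 0, 0], [0, 0, 0], 0],
    [[0, 0, 0], [0, 0, 0], 0],
    [[0, 0, 0], [0, 0, 0], 0]
  ]
}}

```text
clock: 5.55
position: [0.5036, -0.0954, 0.0771]
ee_rot: [0.945, 0.113, 0.3, -0.06]
ft_force: [0.5, 0.8, 0.3]
grip_width: 0.15
```

Run:
```python
from h import *
s=camera("side")
b=cv2.resize(s[0:110,280:400],None,fx=5,fy=5)
cv2.imwrite("pics/tilt.png",b[:,:,::-1]);o,M=tool();print(o["position"],o["grip_width"],o["ft_force"],o["joint_pos"]);print(M.round(3))
```

```text
[ 0.5035668  -0.09524784  0.07714701] 0.14466569294654055 [-0.28628238 -0.48005444 -0.44390558] [ 1.03419648  0.05486055 -0.69393613  2.32232738 -0.9207702   0.42541188
 -0.19420585]
[[ 0.794  0.251  0.554]
 [ 0.179 -0.967  0.183]
 [ 0.581 -0.046 -0.813]]
```

View pics/tilt.png

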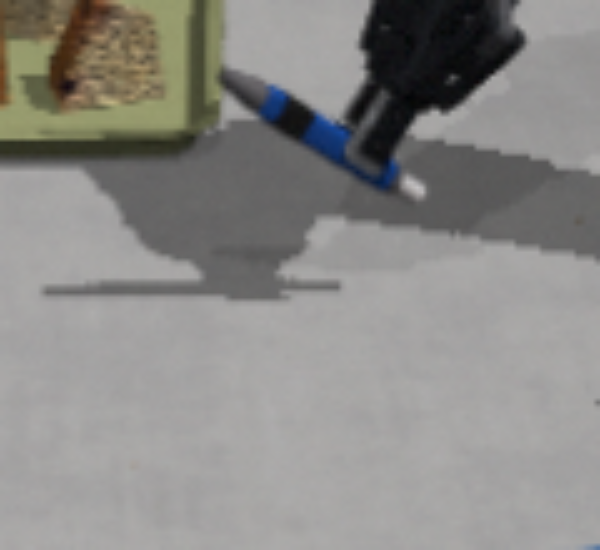

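The tilt stalled at about 35° near the reach limit (button end in crop ~(420,188)). I move outward and tilt more.

Emit:
{"api": "move_arm", "payload": {
  "moves": [
    [[0.7, 0.2, 0.5], [0, 0, 0], 0],
    [[0.7, 0.2, 0.5], [0, 0, 0], 0],
    [[0.7, 0.2, 0.5], [0, 0, 0], 0],
    [[0, 0, 0], [0, 8, 0], 0],
    [[0, 0, 0], [0, 6, 0], 0]
  ]
}}

```text
clock: 6.22
position: [0.5711, -0.0865, 0.0718]
ee_rot: [0.921, 0.115, 0.365, -0.077]
ft_force: [0.0, -0.4, -2.1]
grip_width: 0.151
```

Emit:
{"api": "move_arm", "payload": {
  "moves": [
    [[0, 0, 0], [0, 0, 0], 0],
    [[0, 0, 0], [0, 0, 0], 0]
  ]
}}

```text
clock: 6.48
position: [0.5707, -0.0884, 0.0718]
ee_rot: [0.921, 0.112, 0.364, -0.078]
ft_force: [-0.5, 0.3, -0.8]
grip_width: 0.147
```

Run:
```python
from h import *
o,M=tool();print(o["position"],o["grip_width"],o["ft_force"],o["joint_pos"]);print(M.round(3))
d=M[:,0]; p=o["position"]+M@np.array([-.0465,0,-.0025]); print("button end",p, "edge z",p[2]-.0055*np.hypot(*d[:2]))
```

```text
[ 0.57073239 -0.08840356  0.07175385] 0.1474663423413689 [-0.52977439  0.26288168 -0.79097474] [ 1.25211895  0.30542052 -0.96747016  2.25451428 -1.13287193  0.2447584
  0.10892649]
[[ 0.71   0.263  0.653]
 [ 0.15  -0.963  0.225]
 [ 0.688 -0.061 -0.723]]
button end [ 0.53607438 -0.09595594  0.04158294] edge z 0.03759011372794746
```

Emit:
{"api": "move_arm", "payload": {
  "moves": [
    [[-0.42, 0.03, 0.43], [0, 0, 0], 0],
    [[-0.41, 0.04, 0.43], [0, 0, 0], 0],
    [[0, 0, 0], [0, 0, 0], 0],
    [[-0.15, 0, 0], [0, 0, 0], 0],
    [[-0.1, 0, 0], [0, 0, 0], 0]
  ]
}}

```text
clock: 7.1
position: [0.5658, -0.0896, 0.0376]
ee_rot: [0.921, 0.113, 0.364, -0.077]
ft_force: [-0.0, -0.6, -0.3]
grip_width: 0.151
```

```bash
cat > st.py <<'E'
from h import *
o,M=tool();print(o["clock"],o["position"].round(4),o["grip_width"],o["ft_force"].round(1),M[:,0].round(3))
p=o["position"]+M@np.array([-.0465,0,-.0025]); print("button end",p, "edge z",p[2]-.0055*np.hypot(*M[:2,0]))
E
python3 st.py
```

```text
7.1 [ 0.5658 -0.0896  0.0376] 0.15056024196295242 [-0.  -0.6 -0.3] [0.709 0.152 0.689]
button end [ 0.53118563 -0.09720711  0.00739885] edge z 0.003410058974781322
```

Emit:
{"api": "move_arm", "payload": {
  "moves": [
    [[-0.1, 0, 0], [0, 0, 0], 0],
    [[-0.1, 0, 0], [0, 0, 0], 0],
    [[-0.05, 0, 0], [0, 0, 0], 0],
    [[0, 0, 0], [0, 0, 0], 0]
  ]
}}

```text
clock: 7.6
position: [0.5611, -0.0907, 0.033]
ee_rot: [0.921, 0.112, 0.364, -0.077]
ft_force: [-0.4, -1.2, -0.3]
grip_width: 0.148
```

Emit:
{"api": "move_arm", "payload": {
  "moves": [
    [[-0.1, 0, 0], [0, 0, 0], 0],
    [[0, 0, 0], [0, 0, 0], 0]
  ]
}}

```text
clock: 7.85
position: [0.5595, -0.091, 0.0313]
ee_rot: [0.921, 0.112, 0.364, -0.077]
ft_force: [0.4, -0.9, 0.4]
grip_width: 0.149
```

Emit:
{"api": "move_arm", "payload": {
  "moves": [
    [[-0.1, 0, 0], [0, 0, 0], 0],
    [[0, 0, 0], [0, 0, 0], 0]
  ]
}}

```text
clock: 8.1
position: [0.5577, -0.0914, 0.0296]
ee_rot: [0.921, 0.112, 0.364, -0.077]
ft_force: [0.5, -0.3, 2.2]
grip_width: 0.151
```

Emit:
{"api": "move_arm", "payload": {
  "moves": [
    [[-0.1, 0, 0], [0, 0, 0], 0],
    [[0, 0, 0], [0, 0, 0], 0]
  ]
}}

```text
clock: 8.35
position: [0.5557, -0.0918, 0.0277]
ee_rot: [0.921, 0.112, 0.364, -0.077]
ft_force: [1.0, -0.6, 2.5]
grip_width: 0.148
```

Emit:
{"api": "move_arm", "payload": {
  "moves": [
    [[-0.1, 0, 0], [0, 0, 0], 0],
    [[0, 0, 0], [0, 0, 0], 0]
  ]
}}

```text
clock: 8.6
position: [0.5539, -0.0922, 0.0259]
ee_rot: [0.921, 0.112, 0.364, -0.077]
ft_force: [0.6, -0.2, 1.1]
grip_width: 0.148
```

```bash
python3 - <<'E'
from h import *
s=camera("side")
b=cv2.resize(s[20:120,300:400],None,fx=6,fy=6,interpolation=cv2.INTER_CUBIC)
cv2.imwrite("pics/press.png",b[:,:,::-1])
E
python3 st.py
```

```text
8.65 [ 0.5539 -0.0922  0.026 ] 0.14905403784311128 [ 1.2 -0.8  1.6] [0.709 0.151 0.688]
button end [ 0.51931116 -0.09973257 -0.00424751] edge z -0.008236753812813177
```

View pics/press.png

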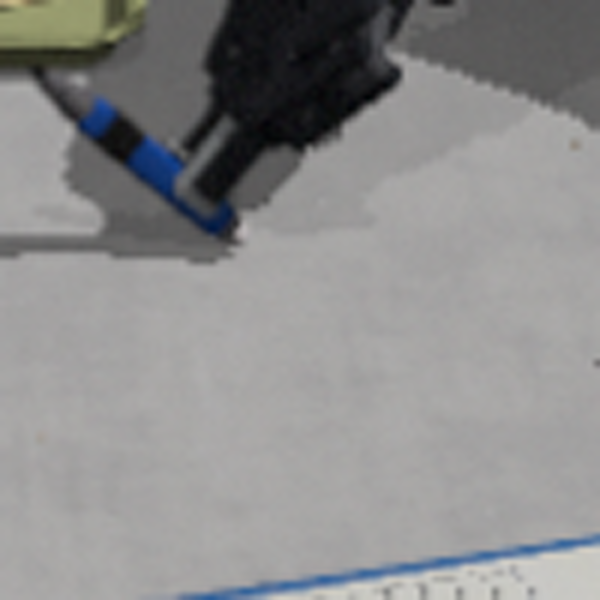

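The button end meets its shadow on the worktop at crop (238,238), and the force is about 2 N, so it is sliding in. I continue in small steps.

Emit:
{"api": "move_arm", "payload": {
  "moves": [
    [[-0.1, 0, 0], [0, 0, 0], 0],
    [[0, 0, 0], [0, 0, 0], 0]
  ]
}}

```text
clock: 8.9
position: [0.5532, -0.0923, 0.0252]
ee_rot: [0.921, 0.113, 0.365, -0.077]
ft_force: [2.0, 0.2, 6.1]
grip_width: 0.146
```

Emit:
{"api": "move_arm", "payload": {
  "moves": [
    [[-0.06, 0, 0], [0, 0, 0], 0],
    [[0, 0, 0], [0, 0, 0], 0]
  ]
}}

```text
clock: 9.15
position: [0.553, -0.0923, 0.025]
ee_rot: [0.921, 0.113, 0.366, -0.077]
ft_force: [4.3, 1.2, 9.6]
grip_width: 0.148
```

Emit:
{"api": "move_arm", "payload": {
  "moves": [
    [[-0.08, 0, 0], [0, 0, 0], 0],
    [[0, 0, 0], [0, 0, 0], 0]
  ]
}}

```text
clock: 9.4
position: [0.5528, -0.0924, 0.0247]
ee_rot: [0.92, 0.114, 0.367, -0.078]
ft_force: [7.5, 2.6, 13.4]
grip_width: 0.151
```

Emit:
{"api": "move_arm", "payload": {
  "moves": [
    [[-0.06, 0, 0], [0, 0, 0], 0],
    [[0, 0, 0], [0, 0, 0], 0]
  ]
}}

```text
clock: 9.65
position: [0.5526, -0.0924, 0.0245]
ee_rot: [0.92, 0.114, 0.367, -0.078]
ft_force: [10.7, 2.2, 17.4]
grip_width: 0.147
```

Emit:
{"api": "move_arm", "payload": {
  "moves": [
    [[0.4, 0, 0], [0, 0, 0], 0],
    [[0.5, 0, -0.3], [0, 0, 0], 0],
    [[0.6, -0.05, -0.6], [0, 0, 0], 0],
    [[0.6, -0.05, -0.6], [0, 0, 0], 0],
    [[0, 0, 0], [0, 0, 0], 0]
  ]
}}

```text
clock: 10.28
position: [0.5611, -0.0916, 0.0851]
ee_rot: [0.921, 0.113, 0.365, -0.076]
ft_force: [0.1, 0.4, -0.8]
grip_width: 0.148
```

Emit:
{"api": "move_arm", "payload": {
  "moves": [
    [[0, 0, 0], [0, -10, 0], 0],
    [[0, 0, 0], [0, -10, 0], 0],
    [[0, 0, 0], [0, -10, 0], 0],
    [[0, 0, 0], [0, -10, 0], 0],
    [[0, 0, 0], [0, 0, 0], 0]
  ]
}}

```text
clock: 10.9
position: [0.5653, -0.0721, 0.082]
ee_rot: [0.975, 0.145, 0.149, -0.074]
ft_force: [-0.1, 1.2, -0.8]
grip_width: 0.149
```

Run:
```python
from h import *
t=camera("top");s=camera("side")
a=cv2.resize(t[190:310,380:480],None,fx=4,fy=4);b=cv2.resize(s[0:120,290:390],None,fx=4,fy=4)
cv2.imwrite("pics/home.png",np.hstack([a,b])[:,:,::-1]);o,M=tool();print(o["position"],M.round(3),o["ft_force"])
rv=(R.from_matrix(M).inv()*R.from_euler("zx",[12.0,180],degrees=True)).as_rotvec(degrees=True);print(rv)
t=R.from_euler("z",12,degrees=True)*R.from_euler("x",180,degrees=True)
print("turn",(R.from_matrix(M).inv()*t).as_rotvec(degrees=True))
```

```text
[ 0.56267753 -0.07358803  0.08067761] [[ 0.914  0.302  0.27 ]
 [ 0.257 -0.948  0.189]
 [ 0.313 -0.103 -0.944]] [-0.56353156 -0.78645173 -0.48458963]
[-10.48709367 -16.39803299  28.43926023]
turn [ -6.77958353 -18.03651931   4.66801865]
```

View pics/home.png

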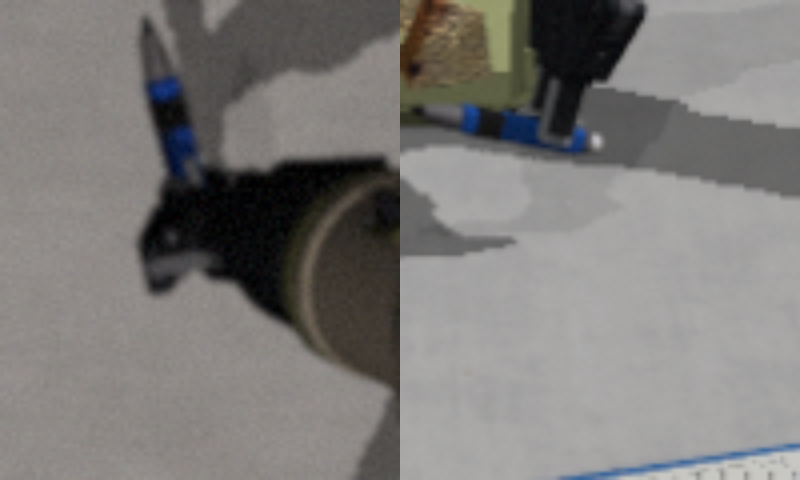

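The white button (side crop ~(597,141)) now sticks out visibly less, and the pen is still held. Next I level the tool and travel to the clipboard.

Emit:
{"api": "move_arm", "payload": {
  "moves": [
    [[0, 0, 0], [-2.3, -6, 1.6], 0],
    [[0, 0, 0], [-2.3, -6, 1.6], 0],
    [[0, 0, 0], [-2.3, -6, 1.6], 0],
    [[0, 0, 0], [0, 0, 0], 0]
  ]
}}

```text
clock: 11.5
position: [0.5627, -0.0734, 0.0807]
ee_rot: [0.995, 0.103, -0.0, -0.0]
ft_force: [-0.6, 0.4, -0.6]
grip_width: 0.152
```

```bash
cat > go.py <<'E'
from h import *
import sys
o,M=tool();print(o["clock"],o["position"].round(4),o["ft_force"].round(1),o["joint_pos"].round(2))
t=R.from_euler("z",12,degrees=True)*R.from_euler("x",180,degrees=True)
print("turn",(R.from_matrix(M).inv()*t).as_rotvec(degrees=True).round(2))
print("units",(M.T@(np.array([float(v) for v in sys.argv[1:4]])-o["position"])/.025).round(2))
E
python3 go.py .456 .261 .08
```

```text
11.5 [ 0.5627 -0.0734  0.0807] [-0.6  0.4 -0.6] [ 0.37  0.37 -0.38  1.77  0.16  1.04 -1.43]
turn [-0.02  0.03 -0.13]
units [ -1.43 -13.97   0.03]
```

Emit:
{"api": "move_arm", "payload": {
  "moves": [
    [[-0.1, -1, 0], [0, 0, 0], 0],
    [[-0.1, -1, 0], [0, 0, 0], 0],
    [[-0.1, -1, 0], [0, 0, 0], 0],
    [[-0.1, -1, 0], [0, 0, 0], 0],
    [[-0.1, -1, 0], [0, 0, 0], 0]
  ]
}}

```text
clock: 12.12
position: [0.524, 0.0444, 0.0805]
ee_rot: [0.995, 0.102, 0.0, 0.0]
ft_force: [-0.0, -0.1, -0.1]
grip_width: 0.151
```

Emit:
{"api": "move_arm", "payload": {
  "moves": [
    [[-0.1, -1, 0], [0, 0, 0], 0],
    [[-0.1, -1, 0], [0, 0, 0], 0],
    [[-0.1, -1, 0], [0, 0, 0], 0],
    [[-0.1, -1, 0], [0, 0, 0], 0],
    [[-0.1, -1, 0], [0, 0, 0], 0]
  ]
}}

```text
clock: 12.75
position: [0.4867, 0.164, 0.0799]
ee_rot: [0.995, 0.102, -0.001, 0.0]
ft_force: [-0.1, -0.2, -0.1]
grip_width: 0.148
```

Emit:
{"api": "move_arm", "payload": {
  "moves": [
    [[-0.1, -1, 0], [0, 0, 0], 0],
    [[-0.1, -1, 0], [0, 0, 0], 0],
    [[-0.1, -1, 0], [0, 0, 0], 0],
    [[-0.1, -0.9, 0], [0, 0, 0], 0],
    [[0, 0, 0], [0, 0, 0], 0]
  ]
}}

```text
clock: 13.38
position: [0.457, 0.2583, 0.0796]
ee_rot: [0.995, 0.103, -0.001, 0.001]
ft_force: [0.1, -0.1, -0.0]
grip_width: 0.149
```

```bash
python3 go.py .456 .261 .04
python3 - <<'E'
from h import *
t=camera("top");s=camera("side")
a=cv2.resize(t[190:350,190:330],None,fx=3,fy=3);b=cv2.resize(s[50:210,280:450],None,fx=2.5,fy=3)
cv2.imwrite("pics/over.png",np.hstack([a,b])[:,:,::-1])
E
```

```text
13.375 [0.457  0.2583 0.0796] [ 0.1 -0.1 -0. ] [-0.1   0.31 -0.58  1.87  0.2   1.02 -2.12]
turn [ 0.06  0.12 -0.17]
units [-0.01 -0.11  1.59]
```

View pics/over.png

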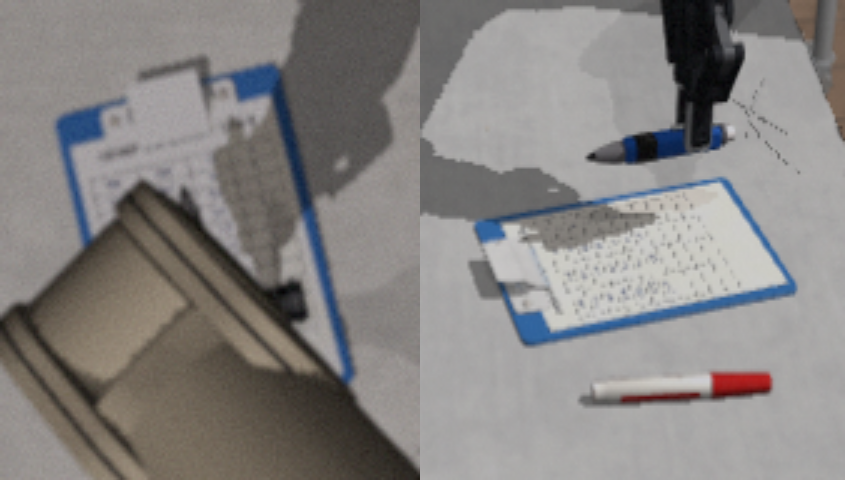

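The black writing point shows (crop ~(590,157)), and the pen is level and parallel to the clipboard. I lower it slowly.

Emit:
{"api": "move_arm", "payload": {
  "moves": [
    [[0, -0.1, 0.8], [0, 0, 0], 0],
    [[0, 0, 0.8], [0, 0, 0], 0],
    [[0, 0, 0.7], [0, 0, 0], 0],
    [[0, 0, 0.36], [0, 0, 0], 0],
    [[0, 0, 0], [0, 0, 0], 0]
  ]
}}

```text
clock: 14.1
position: [0.4577, 0.2601, 0.0134]
ee_rot: [0.995, 0.102, -0.001, 0.003]
ft_force: [0.6, 0.6, 0.2]
grip_width: 0.15
```

```bash
python3 go.py .456 .261 .0086
```

```text
14.1 [0.4577 0.2601 0.0134] [0.6 0.6 0.2] [-0.14  0.41 -0.54  1.91  0.28  0.9  -2.18]
turn [ 0.29  0.12 -0.3 ]
units [-0.06 -0.05  0.19]
```

Emit:
{"api": "move_arm", "payload": {
  "moves": [
    [[0, 0, 0.08], [0, 0, 0], 0],
    [[0, 0, 0], [0, 0, 0], 0]
  ]
}}

```text
clock: 14.35
position: [0.4584, 0.2605, 0.0125]
ee_rot: [0.995, 0.102, 0.0, 0.002]
ft_force: [0.5, -0.4, -0.6]
grip_width: 0.147
```

Emit:
{"api": "move_arm", "payload": {
  "moves": [
    [[0, 0, 0.06], [0, 0, 0], 0],
    [[0, 0, 0], [0, 0, 0], 0]
  ]
}}

```text
clock: 14.6
position: [0.4581, 0.2603, 0.0107]
ee_rot: [0.995, 0.102, -0.0, 0.003]
ft_force: [0.2, -0.3, 0.1]
grip_width: 0.147
```

Emit:
{"api": "move_arm", "payload": {
  "moves": [
    [[0, 0, 0.06], [0, 0, 0], 0],
    [[0, 0, 0], [0, 0, 0], 0]
  ]
}}

```text
clock: 14.85
position: [0.458, 0.2603, 0.009]
ee_rot: [0.995, 0.102, -0.0, 0.003]
ft_force: [0.1, 0.2, -0.6]
grip_width: 0.147
```

Emit:
{"api": "move_arm", "payload": {
  "moves": [
    [[0, 0, 0.04], [0, 0, 0], 0],
    [[0, 0, 0], [0, 0, 0], 0]
  ]
}}

```text
clock: 15.1
position: [0.4581, 0.2604, 0.0087]
ee_rot: [0.995, 0.102, -0.0, 0.003]
ft_force: [-3.8, -2.0, 8.0]
grip_width: 0.148
```

Contact at 8 N matches the predicted height. I ease off slightly, then release.

Emit:
{"api": "move_arm", "payload": {
  "moves": [
    [[0, 0, -0.02], [0, 0, 0], 0],
    [[0, 0, 0], [0, 0, 0], 0.25],
    [[0, 0, 0], [0, 0, 0], 0.4],
    [[0, 0, 0], [0, 0, 0], 0.6],
    [[0, 0, 0], [0, 0, 0], 0.6]
  ],
  "squeeze": 20
}}

```text
clock: 15.72
position: [0.4581, 0.2603, 0.0086]
ee_rot: [0.995, 0.102, -0.0, 0.003]
ft_force: [0.1, 0.4, -0.5]
grip_width: 0.597
```

Emit:
{"api": "move_arm", "payload": {
  "moves": [
    [[0, 0, 0], [0, 0, 0], 0.6],
    [[0, 0, -0.3], [0, 0, 0], 0.6],
    [[0, 0, -0.8], [0, 0, 0], 0.6],
    [[0, 0, -1], [0, 0, 0], 0.6],
    [[0, 0, -1], [0, 0, 0], 0.6]
  ]
}}

```text
clock: 16.35
position: [0.4583, 0.261, 0.0884]
ee_rot: [0.995, 0.102, 0.0, 0.002]
ft_force: [-0.1, 0.2, -0.7]
grip_width: 0.602
```

Emit:
{"api": "move_arm", "payload": {
  "moves": [
    [[0, 0, -1], [0, 0, 0], 0.6],
    [[0, 1, -1], [0, 0, 0], 0.6],
    [[0, 1, -1], [0, 0, 0], 0.6],
    [[0, 1, 0], [0, 0, 0], 0.6],
    [[0, 1, 0], [0, 0, 0], 0.6]
  ]
}}

```text
clock: 16.98
position: [0.4787, 0.1628, 0.1636]
ee_rot: [0.995, 0.102, 0.001, 0.002]
ft_force: [0.3, 0.3, -1.1]
grip_width: 0.6
```

Emit:
{"api": "move_arm", "payload": {
  "moves": [
    [[0, 1, 0], [0, 0, 0], 0.6],
    [[0, 1, 0], [0, 0, 0], 0.6],
    [[0, 1, 0], [0, 0, 0], 0.6],
    [[0, 1, 0], [0, 0, 0], 0.6],
    [[0, 1, 0], [0, 0, 0], 0.6]
  ]
}}

```text
clock: 17.6
position: [0.5039, 0.0403, 0.1639]
ee_rot: [0.995, 0.102, 0.001, 0.003]
ft_force: [-0.5, 0.5, -0.1]
grip_width: 0.599
```

```bash
python3 go.py .456 .261 .0086
python3 - <<'E'
from h import *
t=camera("top");s=camera("side")
a=cv2.resize(t[190:350,190:330],None,fx=3,fy=3);b=cv2.resize(s[50:210,280:450],None,fx=2.5,fy=3)
cv2.imwrite("pics/final.png",np.hstack([a,b])[:,:,::-1]);cv2.imwrite("pics/t9.png",t[:,:,::-1])
E
```

```text
17.6 [0.5039 0.0403 0.1639] [-0.5  0.5 -0.1] [ 0.23  0.15 -0.44  1.84  0.07  1.16 -1.6 ]
turn [ 0.29 -0.05 -0.27]
units [-0.09 -9.07  6.17]
```

View pics/final.png

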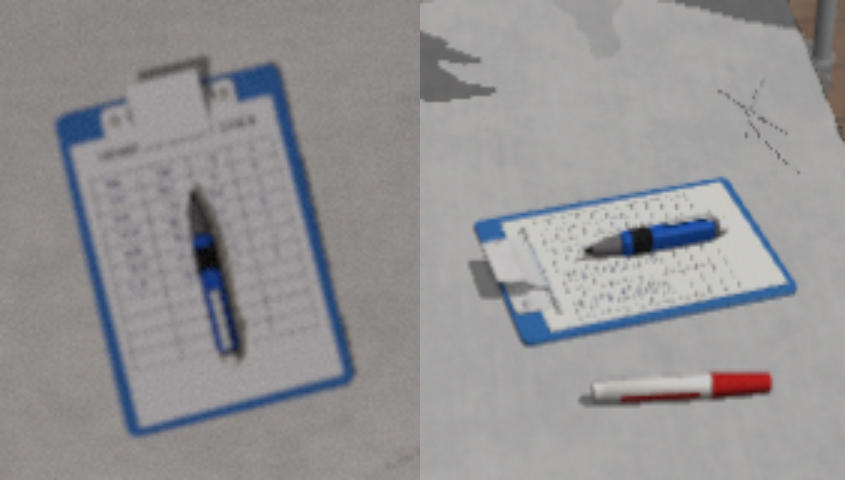

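The pen lies lengthways on the sheet, with its tip at crop (193,187) and barrel rear at (230,352), clear of the clip. I do one close check of the button and the positions.

Run:
```python
from h import *
t=cv2.imread("pics/t9.png")[:,:,::-1].copy();s=camera("side")
a=axis(blue(t,(245,255,275,318)));P=plane("top",np.r_[[np.array([193,187])/3+190-.33],a[:2]],.013)
c=np.array([.5065,.2717]);Z=R.from_euler("z",12,degrees=True).as_matrix()[:2,:2]
print(((P[:,:2]-c)@Z*1000).round(1), a)
m=blue(t,(195,195,320,345));m[245:325,240:280]=0
q=cv2.approxPolyDP(cv2.convexHull(np.argwhere(m)[:,::-1].astype(np.int32)),8,True).reshape(-1,2);print(cv2.minAreaRect((plane("top",q,.003)[:,:2]*1000).astype(np.float32)))
cv2.imwrite("pics/zoom.png",np.hstack([cv2.resize(t[245:315,240:280],None,fx=8,fy=8,interpolation=3),cv2.resize(s[110:150,340:410],None,fx=6,fy=14,interpolation=3)])[:,:,::-1])
```

```text
[[ 42.6  -3. ]
 [  9.9  -0.6]
 [-74.4  -2.8]] (array([256.45295442, 267.40566847]), array([266.66500841, 306.35006337]), array([261.03053435, 284.86259542]), 131)
((505.5567321777344, 272.0150146484375), (227.2397003173828, 158.58804321289062), 12.547605514526367)
```

View pics/zoom.png

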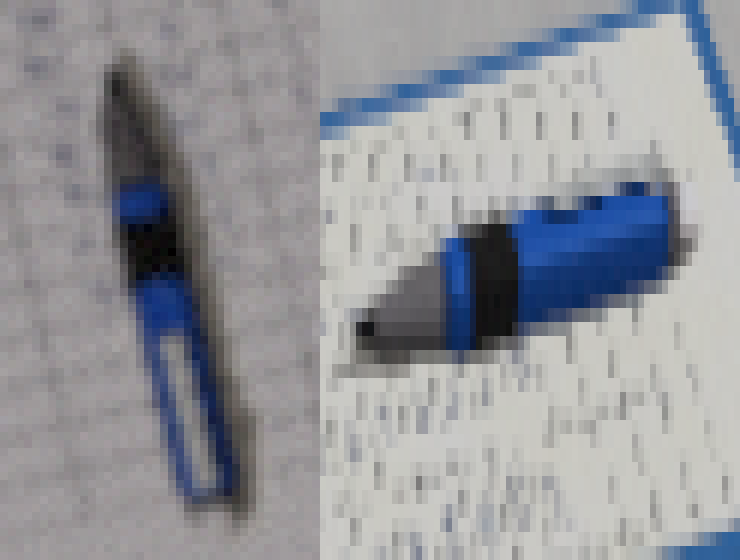

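The black writing point is visible at (118,80) and (365,330), the nose and barrel are well within bounds, and the clipboard has moved by about 1 mm or less. I hand it in.

```bash
python3 -c "
from workcell import *
hand_in();print(get_obs()['clock'])"
```

```text
the job is handed in; nothing more can be done
the job is handed in; nothing more can be done
```

I gripped the blue marker on its button half and lifted it. I then leaned it about 43° nose up and pushed the button along its axis against the bare worktop. The button slid in at about 2 N and the force then rose stiffly to about 20 N in total, which I took as the end stop. I laid the marker on the clipboard sheet with a touch of about 9 N, released it and backed the arm away. I handed the job in at about 18 s.

**Last checks**
- **Writing point:** the black point is visible. The distance from barrel front to tip measures about 33 mm, against the 31 mm expected with the point fully out. The button itself is hard to see against the white sheet, so its being home rests on the force rise and the visible point.
- **Position in the clipboard frame:** the barrel runs from about x = -74 to +10 mm and the writing point is at about +43 mm. It lies within about 3 mm of the middle line and within about 2° of lengthways, clear of the clip.
- **Clipboard:** it measures within about 1 mm of where it started.
- **Bystanders:** the red marker looked undisturbed in the last picture. I did not measure the timer, tub or probe thermometer, but the arm did not go near them.

**What did not go to plan:** the first tilt stalled at about 35° because of the arm's reach, and I fixed it by moving outward. The gripper opening read about 13 mm on the 16 mm barrel, but the pictures showed a firm hold throughout.

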